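# Fill the empty cell of the head-tube crate

## Robot

A 6-joint arm with a two-finger parallel gripper is mounted at the origin on a cart in front of the work surface, level with it; the furniture and walls round the work are solid. World frame = base frame: x ahead of the robot, y to its left, z up, the work surface at z = 0. Lengths are in m, angles in degrees, forces in N, time in s.
With the tool pointing down it reaches from about 0.35 to 0.875 m from the base axis. Payload 4.2 kg.
Tool frame: the origin (TCP) lies at the very end of the fingers, on their centre line; the grasp point (between the pads) lies 19 mm behind it (tcp_to_grasp is the z of the grasp point in the tool frame, in m); z points along the fingers, y is the direction in which the jaws open and shut (so a half turn about z gives the same grasp; the last joint's range is limited). The gripper opens to 87 mm and grips with 3 to 60 N. Pads are 19 mm wide; open, the fingers measure 117 mm over their backs; the gripper's body (75 mm by 190 mm) begins 51 mm behind the grasp point.
Start: joints at [87.812, 22.042, 0.453, 0, -68.411, -14.817], TCP at [0.183, 0.598, 0.189] pointing down, gripper open.
Joint ranges: [-179.83, 179.83], [-69.29, 118.12], [-61.27, 80.66], [-181.25, 117.63], [-171.15, -9.14], [-177.46, 177.46]. Speed limits (degrees/s): [159.86, 159.86, 180, 180, 180, 180].

## Interface

Orientations are given as a 3x3 rotation matrix whose columns are the frame's x, y, z axes.
In Python, from station import sense, capture, camera_params, finish_job, tcp_to_grasp gives the robot as it stands.
- The arm moves only by the shell command python3 -m inch 'ROWS'. ROWS is JSON, a list of rows, each an object of numbers: "jaw": the closure in counts, from 0 (fully open) to 255 (shut); "x", "y", "z": the shift along the world's x, y, z normalised to -1 to 1, where 1 is 0.06 m; "ax", "ay", "az": the turn, a rotation vector about the world's x, y, z normalised to -1 to 1, where 1 is 10 degrees. A call has 1 to 12 rows; each row shifts and turns the pose as measured when the row begins; what a row does not reach is not made up. A row lasts 1/8 s, in which the tool goes at most 62.5 mm and 10.7 degrees, less where a joint would pass 70% of its speed; a pose out of reach is approached as far as the arm can. A call with a number of a shift or a turn outside -1 to 1 is refused whole. A call with a gripper value outside its range is refused whole. The fingers move at their own pace and stop on an object; the grip force is fixed at half the most. Time passes only in rows, so rows that do not move let the fingers close. It gives the time, the measured TCP pose, the force and the opening at its end, in the units of the state.
- sense(): the state, without advancing time (a new reading comes with each control period).
- capture(name): name is "side" or "top"; returns the picture (384x512x3 uint8, red, green, blue); there is no depth.
- camera_params(name): a dict with "vfov" (degrees; the focal length in pixels is half the picture's height over the tangent of half this angle, whatever the lens; pixels are square), "cx", "cy" (the principal point, pixels), "D" ([k1, k2, p1, p2, k3] as OpenCV has them; the pictures are not rectified), "R" (3x3) and "t" (3): a world point X has camera coordinates R X + t. Camera axes: x right, y down, z forward; pixel columns grow to the right and rows downward; lengths in m; the calibration is good to about 2 mm. A picture is of the moment at which its call begins. camera_params takes no time and is no camera call.
- finish_job(): hands the job in, once; it reports no verdict.
The state is a dict: "time_s": time; "joints": joint angles; "joint_velocities": joint speeds; "effort": joint torques, N m; "tcp_pos": TCP position; "ee_rot": TCP orientation; "wrist_force": force on the tool from outside, world axes, zero at the start; "moment": the same for the moment, N m; "gripper_width": opening from 0.0 (shut) to 1.0 (fully open).
Only numpy, scipy, OpenCV 4.12 (cv2) and the standard library are available. Lean on these libraries where they do the work, as an engineer would, in place of code of your own. Each camera call takes 0.05 s, during which the arm holds its last target.

## Task

The plywood crate on the weld table holds head tubes standing in cells under a deck with three round holes, and one cell is still empty. Take the loose head tube that stands by itself on the table (not the welded frame) and stand it upright in the empty cell, right down on the crate's floor, leaving the two tubes already there in their cells.

Things in the scene. Friction and masses are not known exactly. Their poses are not given: they have to be found in the camera images.
- loose_tube: the tube to be packed: plain pale steel tube, open at both ends, 110 mm long, about 45 mm across (49 mm over the slight end collars), 0.2 kg, standing by itself on the table, left of the crate. Grip it across, near the top. Origin at the centre of its lower end, z up. Not the coped offcut lying on its side, nor the short upright end of the fixed welded frame farther left.
- crate: fixed plywood crate, 290 mm (its x) by 110 mm (its y) by 65 mm high, origin at the centre of its underside, z up. Its long side points roughly away from the robot. The top is an 8 mm thick deck with three round holes of 70 mm diameter, centred at crate x = -90, 0 and +90 mm, y = 0; under each hole is a cell with its floor 8 mm above the crate's underside. Two cells hold a tube each; the third, which may be any of them, is empty with a dark grey felt disc on its floor.
- tube_in_a: same as loose_tube: open-ended pale steel bicycle head tube, 110 mm long, about 45 mm across (49 mm over the end collars), standing upright in one of the crate's three cells when the task starts. Origin at the centre of its lower end, z up along the tube; in the crate its top is 53 mm above the crate's deck.
- tube_in_b: same as loose_tube: open-ended pale steel bicycle head tube, 110 mm long, about 45 mm across (49 mm over the end collars), standing upright in one of the crate's three cells when the task starts. Origin at the centre of its lower end, z up along the tube; in the crate its top is 53 mm above the crate's deck.
Things that resemble listed ones, but are neither listed nor needed, are in the scene too. Leave any purple or red look-alike of the loose_tube alone.

How it is judged:
By the outcome, as a careful person would: the job done as asked, in the order asked, and still so for the second after the job is handed in, with the robot touching nothing.
It also fails if it takes over 34 s, if anything falls off the work surface, if the arm or the gripper's body presses on something with over 40 N, if the wrist force passes 120 N, or if a joint passes its speed limit or range.

## Working session

There is one attempt and no reset: what is moved stays moved. The work goes in short steps, Python scripts to look and compute and a shell command to move; the robot and the scene stay as the last step left them, time stands still between calls to the robot, and variables do not carry over. Pictures are saved under pics/ and viewed, and the job is handed in when it is done.

```bash
mkdir -p pics; ls; python3 - <<'E'
from station import *
import cv2, numpy as np
s=sense(); print(s['time_s'],s['tcp_pos'],s['ee_rot'],s['gripper_width'],tcp_to_grasp)
for n in('side','top'):
    p=camera_params(n); print(n,{k:np.round(v,4).tolist() for k,v in p.items()})
    cv2.imwrite(f'pics/{n}0.png',capture(n)[:,:,::-1])
E
```

```text
pics
0.0 [0.18258372 0.59702766 0.18758035] [[ 9.56216938e-01 -2.92658268e-01 -5.53144894e-04]
 [-2.92658780e-01 -9.56214689e-01 -2.07536617e-03]
 [ 7.84477946e-05  2.14638299e-03 -9.99997693e-01]] 1.0026876591307765 -0.0187
side {'vfov': 51.4572, 'cx': 247.6893, 'cy': 185.5355, 'D': [-0.1191, 0.0, 0.0, 0.0, 0.0], 'R': [[0.9129, -0.4082, 0.0018], [-0.2438, -0.5488, -0.7996], [0.3273, 0.7295, -0.6005]], 't': [-0.5025, 0.1034, 0.8839]}
top {'vfov': 52.4862, 'cx': 254.0158, 'cy': 189.9008, 'D': [-0.0163, 0.0, 0.0, 0.0, 0.0], 'R': [[-0.026, -0.9996, -0.0055], [-0.9857, 0.0266, -0.1665], [0.1666, 0.0011, -0.986]], 't': [-0.1124, 0.4844, 0.8188]}
```

View pics/side0.png

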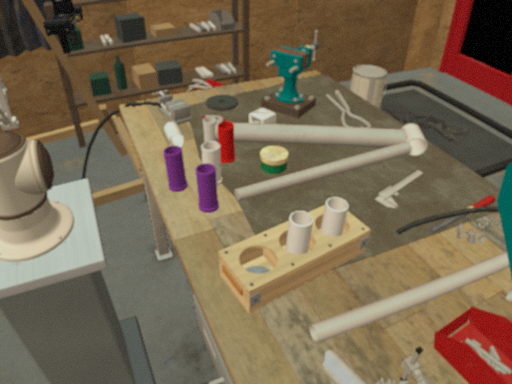

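View pics/top0.png

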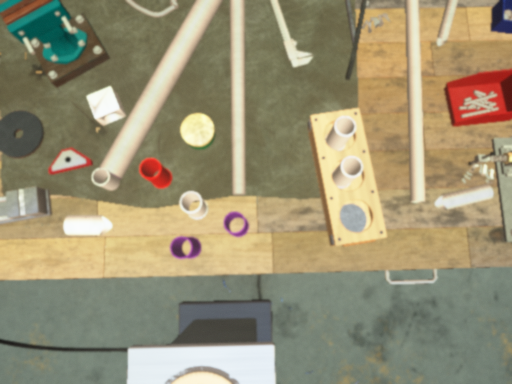

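Top view: the loose tube is at about (193,205), with purple neighbours at (237,224) and (185,247) and a red one at (155,173). The empty cell is the one nearest the robot, about (355,217). I'll enlarge these areas.

```bash
python3 - <<'E'
import cv2
a=cv2.imread('pics/top0.png'); b=cv2.imread('pics/side0.png')
cv2.imwrite('pics/c1.png',cv2.resize(a[145:270,130:260],None,fx=5,fy=5,interpolation=cv2.INTER_CUBIC)[:600])
cv2.imwrite('pics/c2.png',cv2.resize(a[100:250,300:395],None,fx=4,fy=4,interpolation=cv2.INTER_CUBIC))
cv2.imwrite('pics/c3.png',cv2.resize(b[105:225,150:280],None,fx=5,fy=5,interpolation=cv2.INTER_CUBIC))
cv2.imwrite('pics/c4.png',cv2.resize(b[190:310,215:375],None,fx=5,fy=5,interpolation=cv2.INTER_CUBIC))
E
```

```text
(no output)
```

View pics/c1.png

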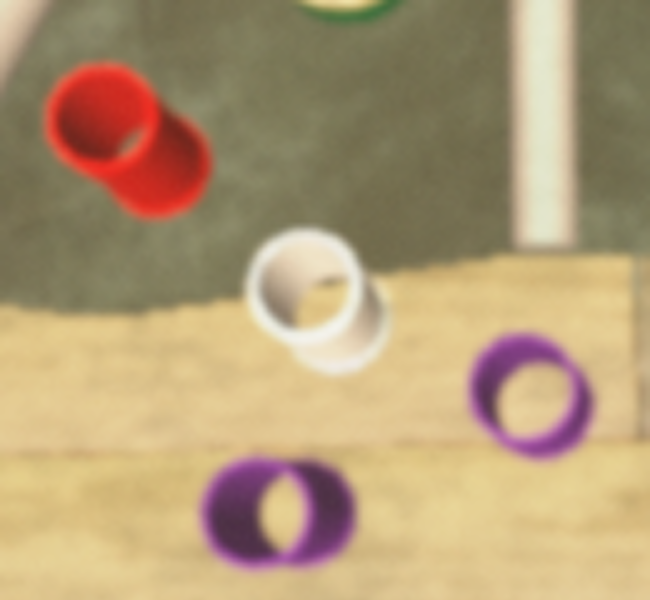

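View pics/c2.png

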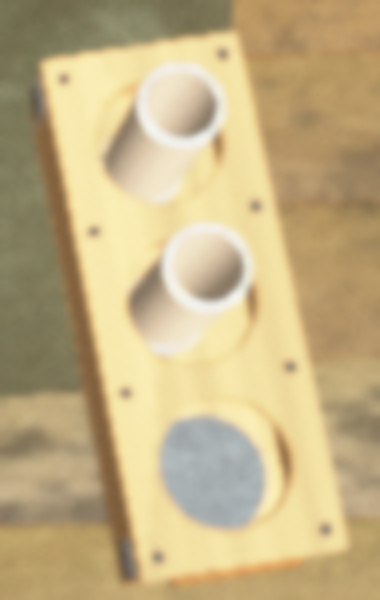

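View pics/c3.png

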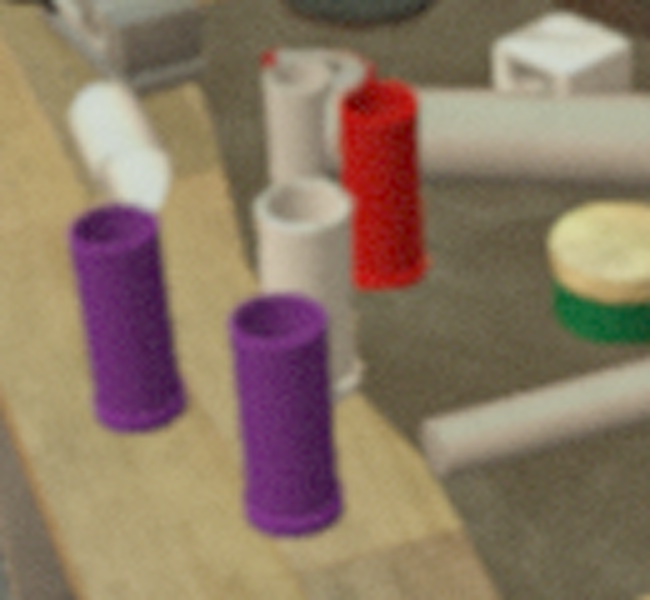

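View pics/c4.png

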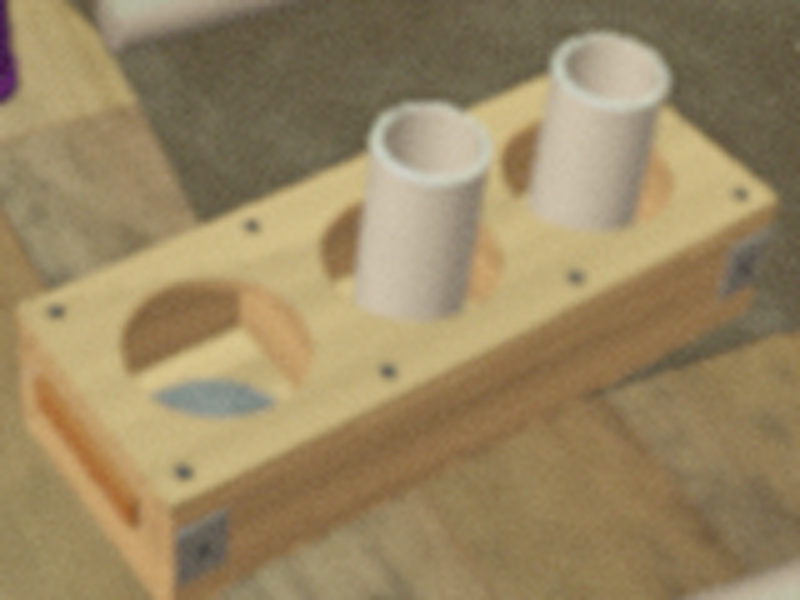

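```bash
cat > h.py <<'E'
import numpy as np, cv2
from station import camera_params
def px(n,uv,z):
    p=camera_params(n); f=192/np.tan(np.radians(p['vfov']/2))
    K=np.array([[f,0,p['cx']],[0,f,p['cy']],[0,0,1]])
    q=cv2.undistortPoints(np.array([[uv]],float),K,np.array(p['D'],float))[0,0]
    R=np.array(p['R']);t=np.array(p['t']); c=-R.T@t; d=R.T@[q[0],q[1],1]
    return (c+d*(z-c[2])/d[2])[:2]
def proj(n,P):
    p=camera_params(n); f=192/np.tan(np.radians(p['vfov']/2))
    K=np.array([[f,0,p['cx']],[0,f,p['cy']],[0,0,1]])
    return cv2.projectPoints(np.array(P,float).reshape(-1,3),cv2.Rodrigues(np.array(p['R']))[0],np.array(p['t']),K,np.array(p['D'],float))[0][:,0]
def cr(o,s,pt): return [o[i]+(pt[i]+.5)/s-.5 for i in(0,1)]
E
python3 - <<'E'
from h import *
def T(nm,o,s,pt,z,c='top'): print(c,nm,np.round(px(c,cr(o,s,pt),z),4))
o=(130,145)
for nm,pt in dict(loose=(305,286),red=(103,112),p2=(525,388),p3=(255,510)).items(): T(nm,o,5,pt,.11)
o=(300,100)
T('mid',o,4,(207,266),.118);T('far',o,4,(181,106),.118);T('hole',o,4,(228,462),.065)
for pt in [(42,62),(228,33),(350,548),(140,580)]: T('corner',o,4,pt,.065)
for pt in [(64,79),(223,54),(325,529),(158,556)]: T('screw',o,4,pt,.065)
o=(150,105)
for nm,pt in dict(loose=(304,205),red=(379,103),p2=(280,320),p3=(116,228)).items(): T(nm,o,5,pt,.11,'side')
o=(215,190)
T('mid',o,5,(431,144),.118,'side');T('far',o,5,(611,72),.118,'side');T('hole',o,5,(217,346),.065,'side')
for pt in [(20,305),(175,505),(775,195)]:T('corner',o,5,pt,.065,'side')
for pt in [(57,312),(183,471),(740,194)]:T('screw',o,5,pt,.065,'side')
E
```

```text
top loose [0.4486 0.0032]
top red [0.5228 0.0863]
top p2 [ 0.4051 -0.0848]
top p3 [0.3596 0.023 ]
top mid [ 0.5115 -0.3235]
top far [ 0.5963 -0.3159]
top hole [ 0.417 -0.341]
top corner [ 0.6415 -0.2537]
top corner [ 0.6556 -0.3578]
top corner [ 0.37  -0.402]
top corner [ 0.3564 -0.2907]
top screw [ 0.6313 -0.2654]
top screw [ 0.6435 -0.3542]
top screw [ 0.3803 -0.3896]
top screw [ 0.3686 -0.3009]
side loose [0.4526 0.0044]
side red [0.5242 0.0865]
side p2 [ 0.4092 -0.0847]
side p3 [0.3628 0.0216]
side mid [ 0.5143 -0.3243]
side far [ 0.6007 -0.3166]
side hole [ 0.4194 -0.3397]
side corner [ 0.3601 -0.2906]
side corner [ 0.3749 -0.4003]
side corner [ 0.661  -0.3594]
side screw [ 0.3716 -0.2996]
side screw [ 0.3836 -0.388 ]
side screw [ 0.6481 -0.3529]
```

The side and top fixes agree to within about 4 mm. The averages are loose tube (0.4505, 0.004) and empty hole (0.4185, -0.339). A jaw axis at a yaw of about 105° clears all the neighbours. I'm moving over the tube now.

```bash
python3 -m inch '[{"jaw":0,"x":0.37,"y":-0.82,"az":0.27},{"jaw":0,"x":0.37,"y":-0.82,"az":0.27},{"jaw":0,"x":0.37,"y":-0.82,"az":0.27},{"jaw":0,"x":0.37,"y":-0.82,"az":0.27},{"jaw":0,"x":0.37,"y":-0.82,"az":0.27},{"jaw":0,"x":0.37,"y":-0.82,"az":0.27},{"jaw":0,"x":0.37,"y":-0.82,"az":0.27},{"jaw":0,"x":0.37,"y":-0.82,"az":0.27},{"jaw":0,"x":0.37,"y":-0.82,"az":0.27},{"jaw":0,"x":0.37,"y":-0.82,"az":0.27}]'; python3 -c "
from station import sense
s=sense();print(s['time_s'],s['tcp_pos'],s['ee_rot'].tolist() if hasattr(s['ee_rot'],'tolist') else s['ee_rot'],s['joints'])"
```

```text
0.1 [0.18260225 0.59708982 0.18767813] [[0.9562305714474578, -0.29261386588173643, -0.0004687462141019771], [-0.29261421953734307, -0.9562286550531014, -0.0019177538654099361], [0.00011293281049528975, 0.001970976682217089, -0.9999980512466504]] [ 8.78112762e+01  2.20856849e+01  3.87532851e-01 -2.43490689e-02
 -6.84126746e+01 -1.48168328e+01]$[0]: bad value
```

```bash
python3 -m inch '[{"jaw":0,"x":0.37,"y":-0.82,"z":0,"ax":0,"ay":0,"az":0.27}]'; echo; python3 -m inch --help | head -30
```

```text
time_s: 0.22
tcp_pos: [0.2041, 0.549, 0.1859]
ee_rot: [[0.97, -0.244, -0.001], [-0.244, -0.97, -0.003], [0.0, 0.003, -1.0]]
wrist_force: [0.6, -0.8, 0.3]
gripper_width: 0.997
invalid input: not JSON, or not a number
```

```bash
python3 -c "
from station import sense
s=sense();print(s['time_s'],s['tcp_pos'])"
```

```text
0.225 [0.20408685 0.54904378 0.18594661]
```

Every row needs all seven keys. I'm carrying on towards the tube.

```bash
python3 -m inch '[{"jaw":0,"x":0.37,"y":-0.82,"z":0.03,"ax":0,"ay":0,"az":0.27},{"jaw":0,"x":0.37,"y":-0.82,"z":0.03,"ax":0,"ay":0,"az":0.27},{"jaw":0,"x":0.37,"y":-0.82,"z":0.03,"ax":0,"ay":0,"az":0.27},{"jaw":0,"x":0.37,"y":-0.82,"z":0.03,"ax":0,"ay":0,"az":0.27},{"jaw":0,"x":0.37,"y":-0.82,"z":0.03,"ax":0,"ay":0,"az":0.27},{"jaw":0,"x":0.37,"y":-0.82,"z":0.03,"ax":0,"ay":0,"az":0.27},{"jaw":0,"x":0.37,"y":-0.82,"z":0.03,"ax":0,"ay":0,"az":0.27},{"jaw":0,"x":0.37,"y":-0.82,"z":0.03,"ax":0,"ay":0,"az":0.27},{"jaw":0,"x":0.37,"y":-0.82,"z":0.03,"ax":0,"ay":0,"az":0.27},{"jaw":0,"x":0.37,"y":-0.82,"z":0.03,"ax":0,"ay":0,"az":0.27}]'
```

```text
time_s: 1.48
tcp_pos: [0.4281, 0.0388, 0.2015]
ee_rot: [[0.97, 0.244, 0.002], [0.244, -0.97, -0.008], [-0.0, 0.008, -1.0]]
wrist_force: [1.1, -0.1, 0.7]
gripper_width: 1.002
```

```bash
python3 -m inch '[{"jaw":0,"x":0.37,"y":-0.58,"z":0,"ax":0.045,"ay":0,"az":0},{"jaw":0,"x":0,"y":0,"z":-0.2,"ax":0,"ay":0,"az":0},{"jaw":0,"x":0,"y":0,"z":0,"ax":0,"ay":0,"az":0}]'
python3 - <<'E'
from h import *
from station import *
for n in('side','top'):
    im=capture(n)[:,:,::-1]; cv2.imwrite(f'pics/{n}1.png',im)
    im=im[60:260,100:300]; cv2.imwrite(f'pics/{n}1c.png',cv2.resize(im,None,fx=3,fy=3,interpolation=cv2.INTER_CUBIC))
print(sense()['tcp_pos'])
E
```

```text
time_s: 1.85
tcp_pos: [0.4503, -0.0004, 0.188]
ee_rot: [[0.971, 0.238, -0.001], [0.238, -0.971, 0.0], [-0.001, -0.0, -1.0]]
wrist_force: [-0.4, 0.7, -0.5]
gripper_width: 1.0
[4.51252552e-01 4.08765227e-04 1.89242613e-01]
```

View pics/side1c.png

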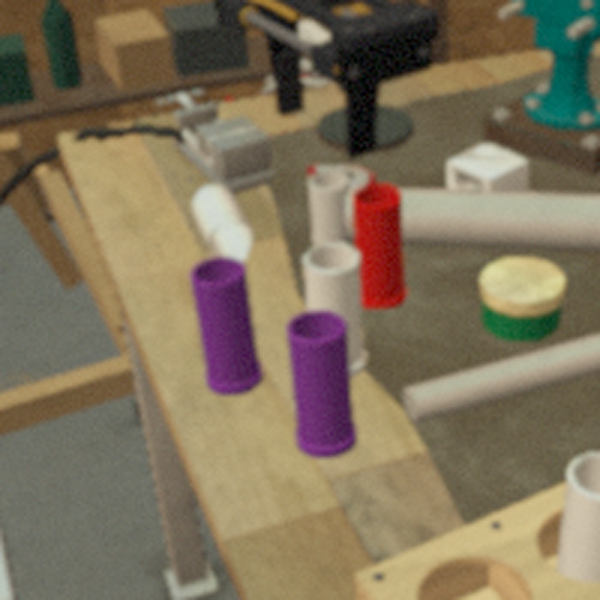

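View pics/top1c.png

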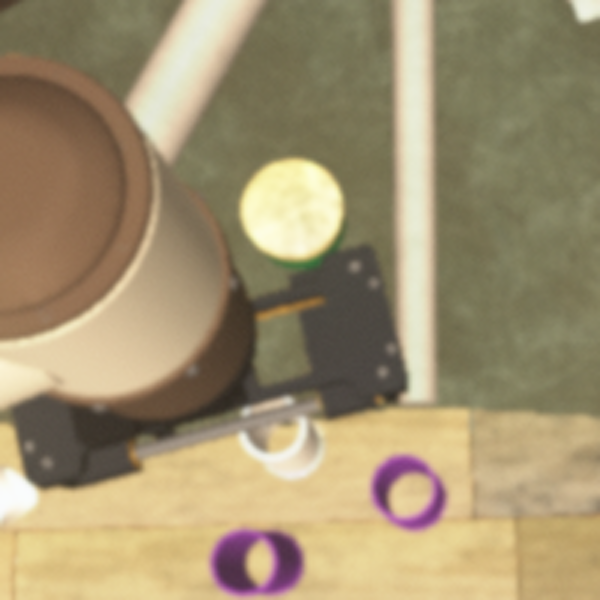

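```bash
python3 - <<'E'
from h import *
from station import sense
s=sense();R=s['ee_rot'];t=np.array(s['tcp_pos'])
P=[t,t+R[:,1]*.0435,t-R[:,1]*.0435,[.4505,.004,.11],[.4505,.004,0]]
for n in('side','top'):print(n,((proj(n,P)-[100,60]+.5)*3-.5).round(0).tolist())
E
```

```text
side [[327.0, 173.0], [359.0, 194.0], [297.0, 153.0], [330.0, 259.0], [337.0, 368.0]]
top [[256.0, 404.0], [325.0, 385.0], [186.0, 423.0], [272.0, 424.0], [296.0, 444.0]]
```

```bash
python3 - <<'E'
import cv2
a=cv2.imread('pics/side1.png')[0:170,130:300]
cv2.imwrite('pics/side1d.png',cv2.resize(a,None,fx=3.5,fy=3.5,interpolation=cv2.INTER_CUBIC))
E
```

```text
(no output)
```

View pics/side1d.png

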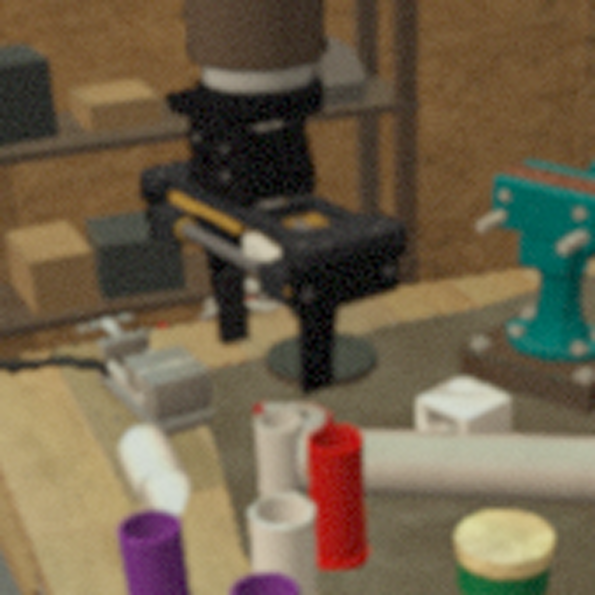

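View pics/top1.png

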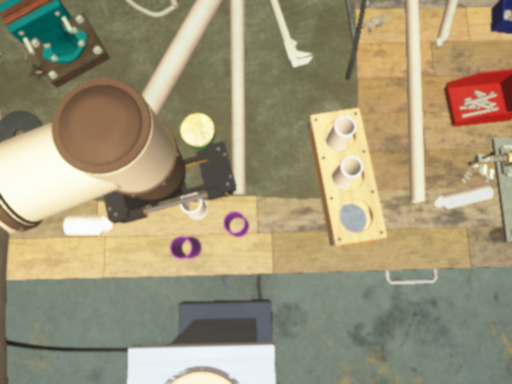

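```bash
python3 - <<'E'
from h import *
from station import sense
s=sense();R=np.array(s['ee_rot']);t=np.array(s['tcp_pos']);print(s['joints'])
for z in(.17,.19,.21,.23,.25): print(z,px('side',(220.8,110.8),z),px('side',(196.5,96.5),z))
for h in (.07,.1,.12):
  P=[t+R@[a*.0375,b*.095,-h] for a,b in((1,1),(1,-1),(-1,-1),(-1,1))]
  print(h,proj('top',P).round(0).tolist(),proj('side',P).round(0).tolist())
print(proj('top',[[0,0,0],[.2,0,0]]),proj('side',[[0,0,0]]))
E
```

```text
[ 2.08119361e+01  4.73661508e+00 -2.26518572e+01  2.82290132e-02
 -6.24849944e+01  8.30562462e+01]
0.17 [0.50215696 0.05675777] [0.47356071 0.16395431]
0.19 [0.48831458 0.01849904] [0.46100544 0.12087073]
0.21 [ 0.47447221 -0.01975968] [0.44845016 0.07778715]
0.23 [ 0.46062983 -0.0580184 ] [0.43589489 0.03470358]
0.25 [ 0.44678746 -0.09627713] [ 0.42333961 -0.00838   ]
0.07 [[227.0, 151.0], [116.0, 181.0], [126.0, 225.0], [239.0, 194.0]] [[247.0, 99.0], [198.0, 73.0], [171.0, 80.0], [217.0, 108.0]]
0.1 [[226.0, 146.0], [109.0, 178.0], [119.0, 224.0], [238.0, 191.0]] [[247.0, 85.0], [198.0, 61.0], [170.0, 68.0], [216.0, 95.0]]
0.12 [[225.0, 143.0], [104.0, 175.0], [115.0, 223.0], [238.0, 189.0]] [[247.0, 76.0], [197.0, 53.0], [169.0, 60.0], [216.0, 85.0]]
[[200.89061628 418.89669027]
 [200.3964777  320.88847877]] [[ 30.26200552 230.26178478]]
```

```bash
python3 - <<'E'
import cv2
a=cv2.imread('pics/top1.png')[120:240,80:250]
cv2.imwrite('pics/top1d.png',cv2.resize(a,None,fx=4.5,fy=4.5,interpolation=cv2.INTER_CUBIC))
E
```

```text
(no output)
```

View pics/top1d.png

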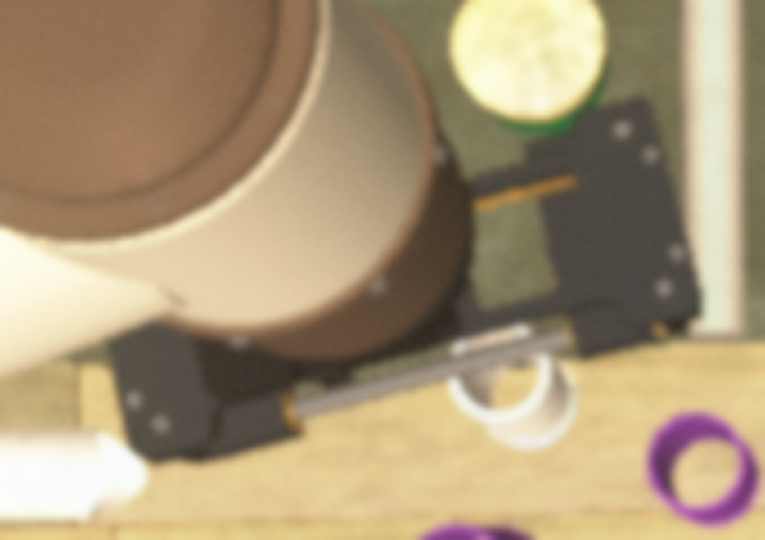

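View pics/side1.png

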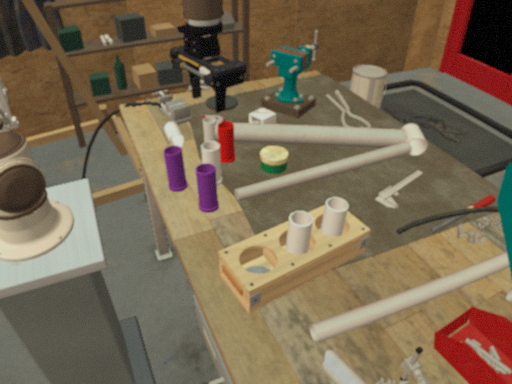

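Side view: the fingertips show at about (221,111) and (196,96), roughly 14 px higher than the reported TCP would project. The top view agrees with the reported TCP. I want to settle this before descending, so I'll compare with the starting picture.

```bash
python3 - <<'E'
from h import *
R=np.array([[.9562,-.2927,0],[-.2927,-.9562,0],[0,0,-1]]);t=np.array([.1826,.597,.1877])
P=[t,t+R[:,1]*.0435,t-R[:,1]*.0435]+[t+R@[a*.0375,b*.095,-.07] for a,b in((1,1),(1,-1),(-1,-1),(-1,1))]
print((proj('side',P)*5).round(0).tolist())
a=cv2.imread('pics/side0.png')[0:100,0:140]
cv2.imwrite('pics/s0d.png',cv2.resize(a,None,fx=5,fy=5,interpolation=cv2.INTER_CUBIC))
E
```

```text
[[362.0, 294.0], [346.0, 316.0], [377.0, 272.0], [360.0, 230.0], [428.0, 145.0], [319.0, 154.0], [238.0, 240.0]]
```

View pics/s0d.png

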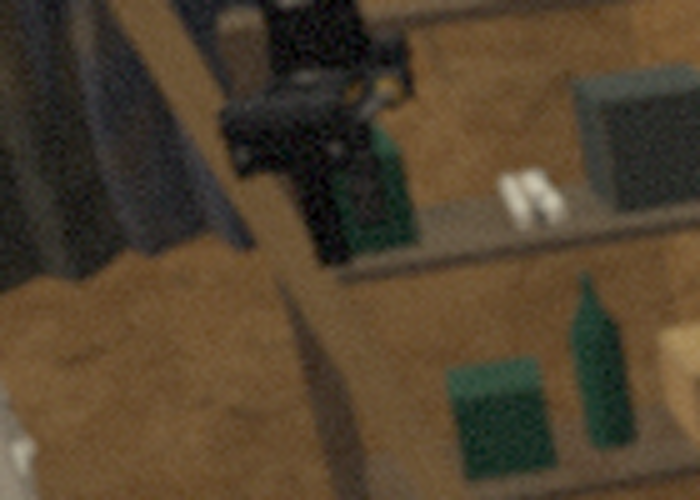

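The offset is the same in the starting picture: the side view puts the tips about 35 mm above the reported TCP. I'll descend partway, to a reported z of about 0.10, which is safe whichever is right, and look at the tips against the rim.

```bash
python3 -m inch '[{"jaw":0,"x":0,"y":0.06,"z":-0.5,"ax":0,"ay":0,"az":0},{"jaw":0,"x":0,"y":0,"z":-0.5,"ax":0,"ay":0,"az":0},{"jaw":0,"x":0,"y":0,"z":-0.5,"ax":0,"ay":0,"az":0},{"jaw":0,"x":0,"y":0,"z":0,"ax":0,"ay":0,"az":0}]'
python3 - <<'E'
from h import *
from station import *
im=capture('side')[:,:,::-1]; cv2.imwrite('pics/side2.png',im)
s=sense();R=np.array(s['ee_rot']);t=np.array(s['tcp_pos']);print(t)
for dz in(0,.036):
    print(((proj('side',[t+R[:,1]*w+[0,0,dz] for w in(0,.0435,-.0435,.0585,-.0585)])-[140,40]+.5)*4-.5).round())
cv2.imwrite('pics/side2c.png',cv2.resize(im[40:190,140:280],None,fx=4,fy=4,interpolation=cv2.INTER_CUBIC))
E
```

```text
time_s: 2.45
tcp_pos: [0.4519, 0.0087, 0.0999]
ee_rot: [[0.968, 0.249, 0.009], [0.249, -0.969, 0.002], [0.009, 0.0, -1.0]]
wrist_force: [-1.0, -0.4, 0.5]
gripper_width: 0.996
[0.45344899 0.00899803 0.10137223]
[[283. 432.]
 [323. 462.]
 [244. 404.]
 [338. 473.]
 [231. 395.]]
[[279. 381.]
 [321. 410.]
 [240. 354.]
 [336. 420.]
 [227. 345.]]
```

View pics/side2c.png

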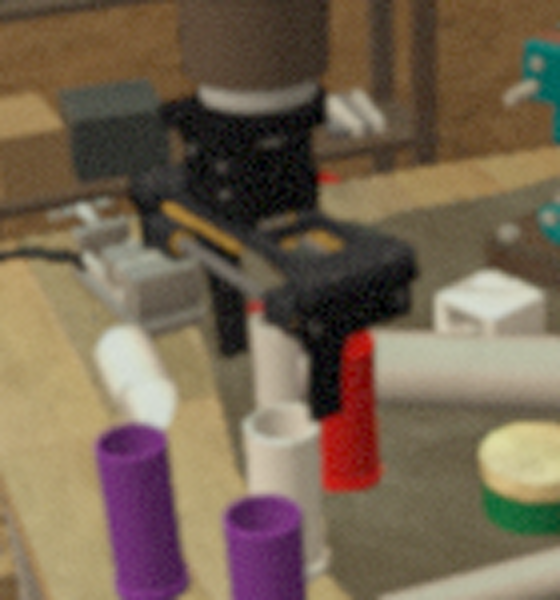

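Side view: the tips at (232,352) and (325,415) match the projection 36 mm above the reported TCP, and they look to be above the rim at (283,425). A clean test is to close at a reported z of about 0.085. The jaws will either grip at about 0.56 or shut on air.

```bash
python3 -m inch '[{"jaw":0,"x":-0.05,"y":-0.08,"z":-0.27,"ax":0,"ay":-0.04,"az":0},{"jaw":0,"x":0,"y":0,"z":0,"ax":0,"ay":0,"az":0},{"jaw":140,"x":0,"y":0,"z":0,"ax":0,"ay":0,"az":0},{"jaw":140,"x":0,"y":0,"z":0,"ax":0,"ay":0,"az":0},{"jaw":140,"x":0,"y":0,"z":0,"ax":0,"ay":0,"az":0},{"jaw":140,"x":0,"y":0,"z":0,"ax":0,"ay":0,"az":0}]'
python3 - <<'E'
from h import *
from station import *
im=capture('side')[:,:,::-1]
cv2.imwrite('pics/side3c.png',cv2.resize(im[40:190,140:280],None,fx=4,fy=4,interpolation=cv2.INTER_CUBIC))
s=sense();print(s['time_s'],s['tcp_pos'],s['gripper_width'],s['wrist_force'])
E
```

```text
time_s: 3.25
tcp_pos: [0.4564, 0.0074, 0.0923]
ee_rot: [[0.967, 0.254, 0.034], [0.254, -0.967, 0.007], [0.034, 0.002, -0.999]]
wrist_force: [0.1, 0.3, 0.7]
gripper_width: 0.629
3.3 [0.45640193 0.00735319 0.09227642] 0.5874686898357647 [ 1.09158242 -0.54081333 -0.76087131]
```

View pics/side3c.png

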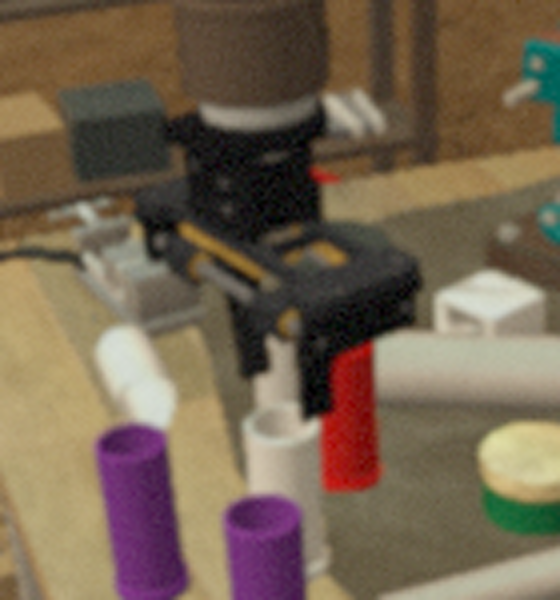

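```bash
python3 - <<'E'
from station import *
import numpy as np
s=sense();print(np.round(s['joints'],2),np.round(s['joint_velocities'],2),np.round(s['effort'],1),s['gripper_width'],np.round(s['moment'],2))
E
```

```text
[ 21.7   10.51 -31.93   0.51 -45.62  82.67] [ 0.05  0.24 -0.18 -0.02  0.09  0.03] [  0.  -24.9  15.    3.3   0.1  -0. ] 0.5874686898357647 [-0.07  0.07 -0.02]
```

```bash
cat > st.py <<'E'
from station import *
import numpy as np
s=sense();R=np.array(s['ee_rot'])
print(round(s['time_s'],2),np.round(s['tcp_pos'],4),'zax',np.round(R[:,2],3),'yaw',np.degrees(np.arctan2(R[1,1],R[0,1])).round(1),'w',round(s['gripper_width'],3),'F',np.round(s['wrist_force'],1),'J',np.round(s['joints'],1),np.round(s['effort'],1))
E
python3 -m inch '[{"jaw":140,"x":0,"y":0,"z":0,"ax":0,"ay":0,"az":0}]' >/dev/null; python3 st.py;python3 -m inch '[{"jaw":140,"x":0,"y":0,"z":0,"ax":0,"ay":0,"az":0}]' >/dev/null; python3 st.py
```

```text
3.42 [0.4563 0.0073 0.0922] zax [ 0.034  0.007 -0.999] yaw -75.3 w 0.496 F [-0.7 -0.5 -0. ] J [ 21.7  10.5 -31.9   0.5 -45.6  82.7] [  0.  -25.   15.1   3.3   0.2  -0. ]
3.55 [0.4563 0.0073 0.0922] zax [ 0.033  0.006 -0.999] yaw -75.3 w 0.463 F [-0.7 -0.6  0.2] J [ 21.7  10.5 -31.9   0.5 -45.6  82.7] [  0.  -25.   15.1   3.3   0.2  -0. ]
```

The jaws pass 45 mm of opening with no force, so the fingers are above the rim and the pictures are right. The last move also fell short and tilted 2°, so I'm checking for contact along the arm.

```bash
python3 - <<'E'
from h import *
from station import *
for n in('side','top'):
    cv2.imwrite(f'pics/{n}4.png',capture(n)[:,:,::-1])
E
```

```text
(no output)
```

View pics/side4.png

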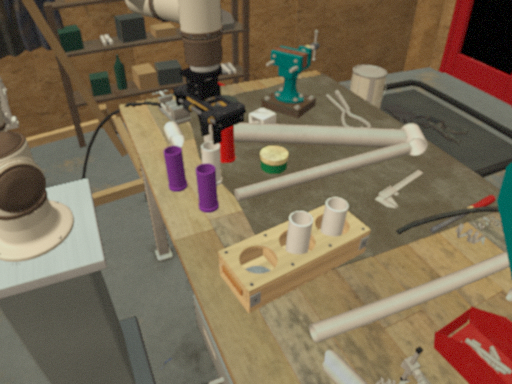

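View pics/top4.png

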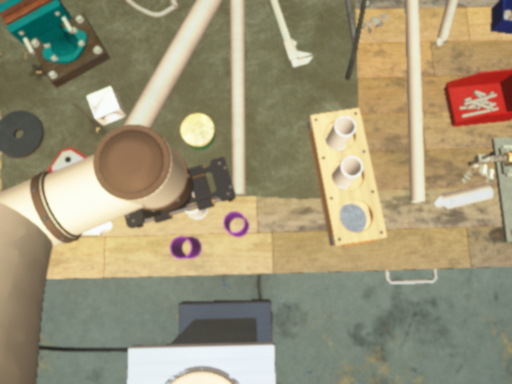

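No contact is visible. I'll open the jaws, level the tool and recentre, in separate rows so the tracking shows.

```bash
python3 -m inch '[{"jaw":0,"x":0,"y":0,"z":0,"ax":-0.04,"ay":0.19,"az":0}]' >/dev/null; python3 st.py;python3 -m inch '[{"jaw":0,"x":-0.1,"y":-0.05,"z":0,"ax":0,"ay":0,"az":0}]' >/dev/null; python3 st.py; python3 -m inch '[{"jaw":0,"x":0,"y":0,"z":0,"ax":0,"ay":0,"az":0},{"jaw":0,"x":0,"y":0,"z":0,"ax":0,"ay":0,"az":0}]' >/dev/null; python3 st.py
```

```text
3.77 [0.4555 0.007  0.0921] zax [-0.001 -0.001 -1.   ] yaw -75.3 w 0.505 F [-0.  -0.2  0.1] J [ 21.4  11.5 -30.4   0.  -48.2  83.3] [  0.1 -26.8  14.4   3.3   0.3  -0.1]
3.9 [0.4502 0.0042 0.0921] zax [-0.001 -0.001 -1.   ] yaw -75.3 w 0.602 F [ 0.7 -0.6  0.1] J [ 21.4  11.  -31.1   0.  -48.   83.3] [  0.1 -24.6  15.6   3.4   0.    0. ]
4.15 [0.4489 0.0038 0.0919] zax [-0.001 -0.001 -1.   ] yaw -75.3 w 0.826 F [ 0.4  0.3 -0.5] J [ 21.3  10.9 -31.2   0.  -47.9  83.3] [ -0.  -25.2  15.    3.3   0.1   0. ]
```

```bash
python3 -m inch '[{"jaw":0,"x":0.03,"y":0,"z":-0.2,"ax":0,"ay":0,"az":0}]' >/dev/null; python3 st.py;python3 -m inch '[{"jaw":0,"x":0,"y":0,"z":-0.2,"ax":0,"ay":0,"az":0}]' >/dev/null; python3 st.py
```

```text
4.28 [0.4514 0.004  0.0802] zax [ 0.002  0.    -1.   ] yaw -75.3 w 0.934 F [ 0.  -0.3 -0.2] J [ 21.3  12.  -31.9   0.  -46.   83.4] [  0.  -27.   14.9   3.2  -0.2  -0. ]
4.4 [0.4513 0.0039 0.0673] zax [ 0.002  0.    -1.   ] yaw -75.3 w 0.981 F [-1.3  0.4 -0.6] J [ 21.3  13.1 -32.8   0.  -44.   83.4] [ -0.  -27.3  14.5   3.1  -0.1   0. ]
```

```bash
python3 - <<'E'
from h import *
from station import *
im=capture('side')[:,:,::-1]
cv2.imwrite('pics/side5c.png',cv2.resize(im[40:190,140:280],None,fx=4,fy=4,interpolation=cv2.INTER_CUBIC))
s=sense();R=np.array(s['ee_rot']);t=np.array(s['tcp_pos'])
for dz in(0,.036):
    print(((proj('side',[t+R[:,1]*w+[0,0,dz] for w in(0,.0435,-.0435,.0585,-.0585)])-[140,40]+.5)*4-.5).round().tolist())
E
python3 st.py
```

```text
[[283.0, 486.0], [324.0, 517.0], [245.0, 457.0], [338.0, 528.0], [232.0, 448.0]]
[[280.0, 437.0], [321.0, 467.0], [241.0, 409.0], [336.0, 478.0], [228.0, 399.0]]
4.45 [0.4498 0.0036 0.0657] zax [-0.002 -0.001 -1.   ] yaw -75.3 w 0.984 F [-0.   0.6 -2.2] J [ 21.3  13.2 -33.   -0.  -43.9  83.4] [  0.2 -29.1  15.6   3.5   0.2   0. ]
```

View pics/side5c.png

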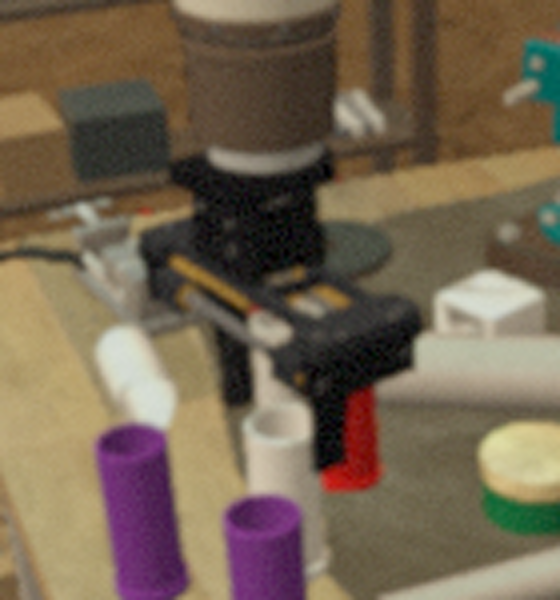

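The near fingertip at (328,470) again fits the +36 mm offset, so it's about 8 mm below the rim. I'm going another 24 mm down and closing.

```bash
python3 -m inch '[{"jaw":0,"x":0.02,"y":0,"z":-0.2,"ax":0,"ay":0,"az":0},{"jaw":0,"x":0,"y":0,"z":-0.18,"ax":0,"ay":0,"az":0},{"jaw":100,"x":0,"y":0,"z":0,"ax":0,"ay":0,"az":0},{"jaw":160,"x":0,"y":0,"z":0,"ax":0,"ay":0,"az":0},{"jaw":160,"x":0,"y":0,"z":0,"ax":0,"ay":0,"az":0},{"jaw":160,"x":0,"y":0,"z":0,"ax":0,"ay":0,"az":0},{"jaw":160,"x":0,"y":0,"z":0,"ax":0,"ay":0,"az":0},{"jaw":160,"x":0,"y":0,"z":0,"ax":0,"ay":0,"az":0}]' >/dev/null; python3 st.py;python3 -m inch '[{"jaw":160,"x":0,"y":0,"z":0,"ax":0,"ay":0,"az":0},{"jaw":160,"x":0,"y":0,"z":0,"ax":0,"ay":0,"az":0}]' >/dev/null; python3 st.py
python3 - <<'E'
from h import *
from station import *
im=capture('side')[:,:,::-1]
cv2.imwrite('pics/side6c.png',cv2.resize(im[40:190,140:280],None,fx=4,fy=4,interpolation=cv2.INTER_CUBIC))
E
```

```text
5.45 [0.4511 0.0036 0.0408] zax [-0.003 -0.001 -1.   ] yaw -75.3 w 0.511 F [-0.1  0.  -2. ] J [ 21.2  15.6 -34.4  -0.  -40.1  83.5] [ -0.  -28.4  13.5   3.    0.   -0. ]
5.7 [0.4511 0.0036 0.0408] zax [-0.003 -0.001 -1.   ] yaw -75.3 w 0.508 F [ 0.4 -0.2 -1. ] J [ 21.2  15.6 -34.5  -0.  -40.1  83.5] [ -0.  -27.9  13.1   2.9   0.   -0. ]
```

View pics/side6c.png

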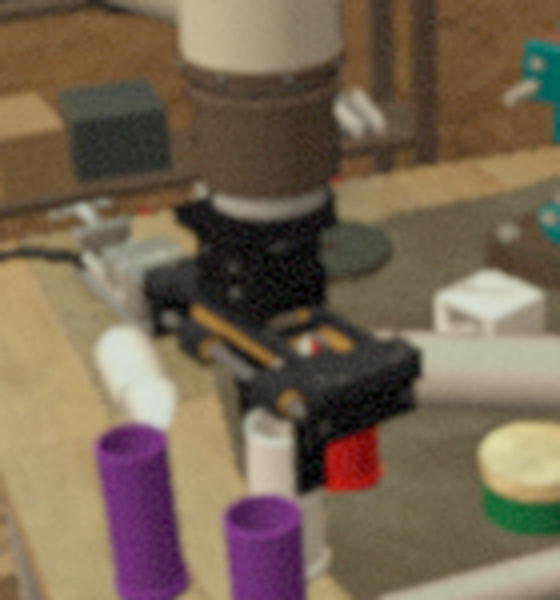

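Gripped at 44 mm, with the side view showing the near finger against the tube. I'll lift about 150 mm, which clears the 110 mm purple tube on the way.

```bash
python3 -m inch '[{"jaw":160,"x":0,"y":0,"z":0.3,"ax":0,"ay":0,"az":0},{"jaw":160,"x":0,"y":0,"z":0.5,"ax":0,"ay":0,"az":0},{"jaw":160,"x":0,"y":0,"z":0.6,"ax":0,"ay":0,"az":0},{"jaw":160,"x":0,"y":0,"z":0.6,"ax":0,"ay":0,"az":0},{"jaw":160,"x":0,"y":0,"z":0.5,"ax":0,"ay":0,"az":0},{"jaw":160,"x":0,"y":0,"z":0,"ax":0,"ay":0,"az":0}]' >/dev/null; python3 st.py
python3 - <<'E'
from h import *
from station import *
im=capture('side')[:,:,::-1]
cv2.imwrite('pics/side7.png',im)
E
```

```text
6.5 [0.447  0.0027 0.1926] zax [-0.011 -0.002 -1.   ] yaw -75.4 w 0.508 F [-0.1  0.5 -3.4] J [ 21.2   4.6 -22.3  -0.1 -63.8  83.4] [ -0.  -24.2  19.5   4.5  -0.1   0. ]
```

View pics/side7.png

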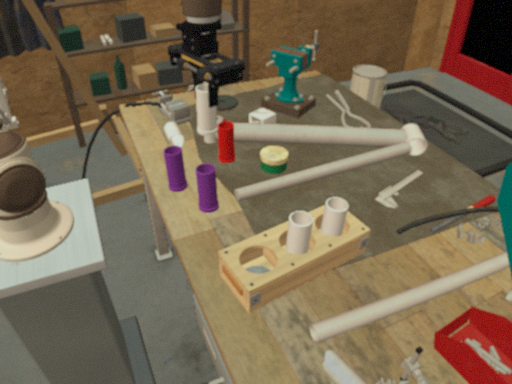

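The tube is lifted, its bottom clear of everything. Now carrying it to above the empty hole.

```bash
python3 -m inch '[{"jaw":160,"x":-0.03,"y":-0.4,"z":0,"ax":0,"ay":-0.06,"az":0},{"jaw":160,"x":-0.07,"y":-0.75,"z":0,"ax":0,"ay":0,"az":0},{"jaw":160,"x":-0.07,"y":-0.75,"z":0,"ax":0,"ay":0,"az":0},{"jaw":160,"x":-0.07,"y":-0.75,"z":0,"ax":0,"ay":0,"az":0},{"jaw":160,"x":-0.07,"y":-0.75,"z":0,"ax":0,"ay":0,"az":0},{"jaw":160,"x":-0.07,"y":-0.75,"z":0,"ax":0,"ay":0,"az":0},{"jaw":160,"x":-0.07,"y":-0.75,"z":0,"ax":0,"ay":0,"az":0},{"jaw":160,"x":0,"y":-0.5,"z":0,"ax":0,"ay":0,"az":0},{"jaw":160,"x":0,"y":0,"z":0,"ax":0,"ay":0,"az":0}]' >/dev/null; python3 st.py
```

```text
7.67 [ 0.4051 -0.3277  0.1706] zax [-0.038  0.008 -0.999] yaw -75.5 w 0.507 F [-0.1  0.5 -1.7] J [-20.9  13.9 -14.2   0.4 -64.1 125.2] [ -0.6 -31.8  19.    4.4  -0.    0.1]
```

```bash
python3 -m inch '[{"jaw":160,"x":0.2,"y":-0.18,"z":0,"ax":-0.045,"ay":-0.22,"az":0},{"jaw":160,"x":0,"y":0,"z":0,"ax":0,"ay":0,"az":0}]' >/dev/null; python3 st.py
python3 - <<'E'
from h import *
from station import *
for n in('side','top'):
    im=capture(n)[:,:,::-1]
    o=(190,110) if n=='side' else (240,90)
    cv2.imwrite(f'pics/{n}8c.png',cv2.resize(im[o[1]:o[1]+190,o[0]:o[0]+190],None,fx=3,fy=3,interpolation=cv2.INTER_CUBIC))
E
```

```text
7.92 [ 0.4167 -0.3377  0.168 ] zax [-0.002  0.003 -1.   ] yaw -75.5 w 0.506 F [-1.   0.8 -2. ] J [-2.180e+01  1.450e+01 -1.370e+01 -1.000e-01 -6.200e+01  1.264e+02] [ -0.3 -32.   18.6   4.2   0.1   0. ]
```

View pics/side8c.png

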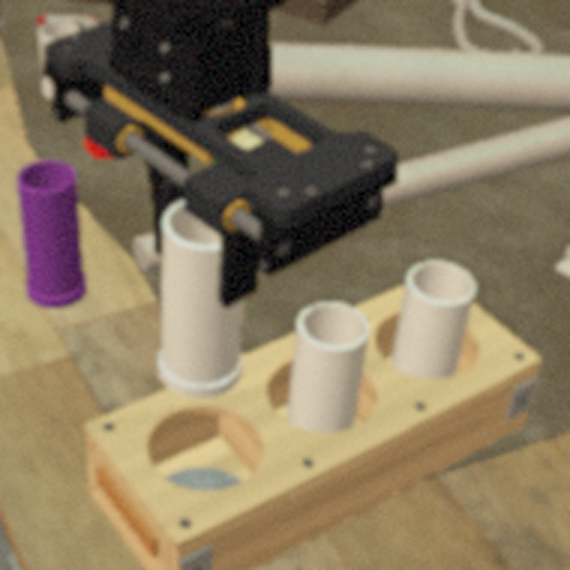

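View pics/top8c.png

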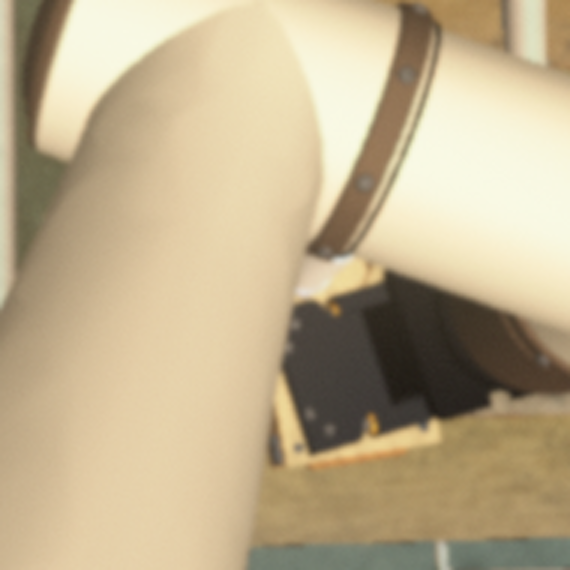

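```bash
python3 - <<'E'
from h import *
from station import *
C=np.array([.4167,-.3377])
a=np.linspace(0,6.28,60)
for z in(.08,.09,.1,.11,.12,.13,.14):
    q=(proj('side',[[C[0]+.0245*np.cos(t),C[1]+.0245*np.sin(t),z] for t in a])-[190,110]+.5)*3-.5
    print(z,q.min(0).round(),q.max(0).round())
for pt in [(200,368)]:
  for z in (.12,.13,.14): print(z,px('side',cr((190,110),3,pt),z))
q=(proj('side',[[.513+.0245*np.cos(t),-.324+.0245*np.sin(t),.118] for t in a])-[190,110]+.5)*3-.5
print('mid',q.min(0),q.max(0))
E
```

```text
0.08 [160. 401.] [240. 460.]
0.09 [160. 390.] [241. 448.]
0.1 [160. 378.] [242. 437.]
0.11 [160. 366.] [242. 425.]
0.12 [160. 354.] [243. 412.]
0.13 [159. 342.] [243. 400.]
0.14 [159. 329.] [244. 387.]
0.12 [ 0.42131136 -0.32625867]
0.13 [ 0.41672559 -0.33570538]
0.14 [ 0.41213981 -0.3451521 ]
mid [292.10451375 301.00094853] [370.62113808 353.202882  ]
```

Side view: the tube's bottom ellipse, (158–242, lower edge 393), matches the reported xy, with its bottom at about z = 0.13. I'll lower to just above the deck and check against the hole.

```bash
python3 -m inch '[{"jaw":160,"x":0.04,"y":-0.03,"z":-0.25,"ax":0,"ay":0,"az":0},{"jaw":160,"x":0,"y":0,"z":-0.25,"ax":0,"ay":0,"az":0},{"jaw":160,"x":0,"y":0,"z":-0.2,"ax":0,"ay":0,"az":0},{"jaw":160,"x":0,"y":0,"z":0,"ax":0,"ay":0,"az":0}]' >/dev/null; python3 st.py
python3 - <<'E'
from h import *
from station import *
for n in('side',):
    im=capture(n)[:,:,::-1]
    o=(190,150)
    cv2.imwrite(f'pics/{n}9c.png',cv2.resize(im[o[1]:o[1]+150,o[0]:o[0]+190],None,fx=4,fy=4,interpolation=cv2.INTER_CUBIC))
E
```

```text
8.53 [ 0.4185 -0.3372  0.1227] zax [-0.004  0.004 -1.   ] yaw -75.3 w 0.508 F [ 0.3  0.7 -2.4] J [-21.7  17.1 -17.   -0.2 -56.1 126.4] [  0.  -33.4  17.2   3.8   0.1   0. ]
```

View pics/side9c.png

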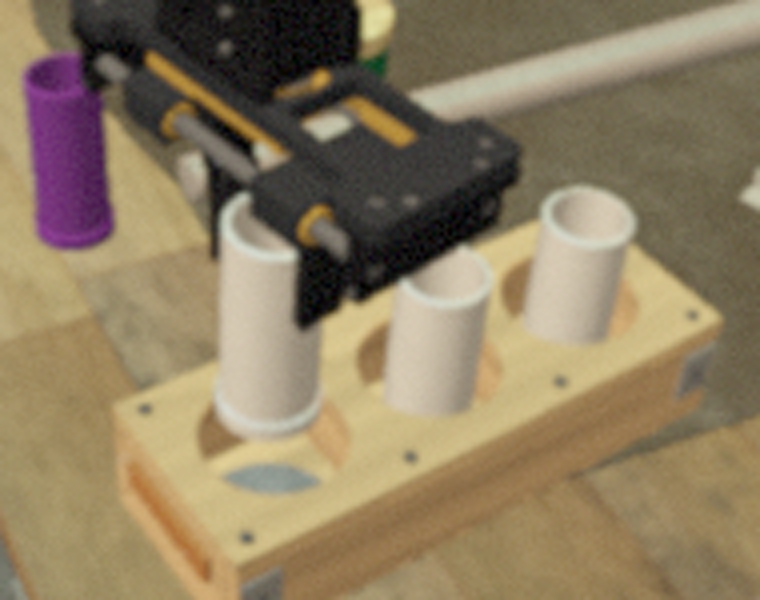

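Aligned over the hole. The tube bottom is at (268,405), centred on the opening at about (273,440). I'll lower it to just off the floor, then finish gently.

```bash
python3 -m inch '[{"jaw":160,"x":0,"y":-0.03,"z":-0.2,"ax":0,"ay":0,"az":0},{"jaw":160,"x":0,"y":0,"z":-0.2,"ax":0,"ay":0,"az":0},{"jaw":160,"x":0,"y":0,"z":0,"ax":0,"ay":0,"az":0}]' >/dev/null; python3 st.py
python3 -m inch '[{"jaw":160,"x":0,"y":0,"z":-0.2,"ax":0,"ay":0,"az":0},{"jaw":160,"x":0,"y":0,"z":-0.2,"ax":0,"ay":0,"az":0},{"jaw":160,"x":0,"y":0,"z":0,"ax":0,"ay":0,"az":0}]' >/dev/null; python3 st.py
```

```text
8.95 [ 0.4193 -0.3398  0.0983] zax [-0.001  0.003 -1.   ] yaw -75.3 w 0.512 F [ 0.1 -0.  -2.2] J [-21.9  18.8 -18.7  -0.2 -52.7 126.7] [  0.  -34.3  16.6   3.7   0.1  -0. ]
9.32 [ 0.4194 -0.3398  0.0726] zax [-0.001  0.003 -1.   ] yaw -75.3 w 0.512 F [-0.6  0.4 -2.3] J [-21.9  20.5 -20.4  -0.2 -49.2 126.7] [  0.  -35.   15.8   3.5   0.1  -0. ]
```

```bash
python3 -m inch '[{"jaw":160,"x":0,"y":0,"z":-0.2,"ax":0,"ay":0,"az":0},{"jaw":160,"x":0,"y":0,"z":-0.08,"ax":0,"ay":0,"az":0},{"jaw":160,"x":0,"y":0,"z":0,"ax":0,"ay":0,"az":0}]' >/dev/null; python3 st.py
python3 -m inch '[{"jaw":160,"x":0,"y":0,"z":-0.04,"ax":0,"ay":0,"az":0}]' >/dev/null; python3 st.py
python3 -m inch '[{"jaw":160,"x":0,"y":0,"z":-0.04,"ax":0,"ay":0,"az":0}]' >/dev/null; python3 st.py
```

```text
9.7 [ 0.4197 -0.34    0.0548] zax [-0.001  0.002 -1.   ] yaw -75.3 w 0.506 F [-0.1 -0.3 -1.9] J [-2.190e+01  2.180e+01 -2.150e+01 -1.000e-01 -4.670e+01  1.267e+02] [  0.  -35.6  15.2   3.4   0.1   0. ]
9.82 [ 0.42   -0.3402  0.0526] zax [ 0.     0.002 -1.   ] yaw -75.3 w 0.507 F [-0.4  0.6 -1.5] J [-2.190e+01  2.200e+01 -2.160e+01 -1.000e-01 -4.640e+01  1.267e+02] [ -0.  -35.9  15.2   3.4  -0.    0. ]
9.95 [ 0.4202 -0.3402  0.0503] zax [ 0.001  0.002 -1.   ] yaw -75.3 w 0.509 F [ 0.2 -0.4 -1.9] J [-2.190e+01  2.220e+01 -2.180e+01 -1.000e-01 -4.610e+01  1.267e+02] [  0.  -36.1  15.2   3.4   0.   -0. ]
```

```bash
for i in 1; do python3 -m inch '[{"jaw":160,"x":0,"y":0,"z":-0.03,"ax":0,"ay":0,"az":0}]' >/dev/null; python3 st.py
python3 -m inch '[{"jaw":160,"x":0,"y":0,"z":-0.03,"ax":0,"ay":0,"az":0}]' >/dev/null; python3 st.py; done
python3 - <<'E'
from h import *
from station import *
im=capture('side')[:,:,::-1]
o=(190,150)
cv2.imwrite(f'pics/side10c.png',cv2.resize(im[o[1]:o[1]+150,o[0]:o[0]+190],None,fx=4,fy=4,interpolation=cv2.INTER_CUBIC))
E
```

```text
10.07 [ 0.4204 -0.3404  0.0488] zax [ 0.001  0.001 -1.   ] yaw -75.3 w 0.509 F [-1.2  2.4  8.3] J [-2.190e+01  2.230e+01 -2.180e+01 -1.000e-01 -4.580e+01  1.267e+02] [ -0.9 -31.9  13.4   3.1   0.5   0. ]
10.2 [ 0.4208 -0.3404  0.0487] zax [ 0.001  0.001 -1.   ] yaw -75.2 w 0.508 F [-2.1  6.3 14.9] J [-2.180e+01  2.230e+01 -2.180e+01 -1.000e-01 -4.580e+01  1.267e+02] [ -1.7 -28.1  12.9   3.1   1.6   0. ]
```

View pics/side10c.png

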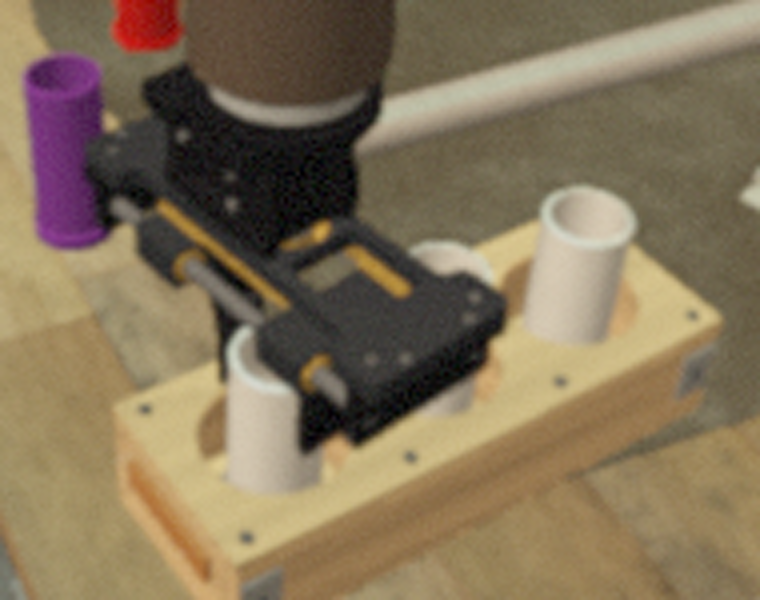

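Contact came at a reported 0.0487, which is the grasp height 0.0408 plus the 8 mm floor, so the tube is on the floor. I'll relax, open and back straight up.

```bash
python3 -m inch '[{"jaw":160,"x":0,"y":0,"z":0.01,"ax":0,"ay":0,"az":0},{"jaw":60,"x":0,"y":0,"z":0,"ax":0,"ay":0,"az":0},{"jaw":0,"x":0,"y":0,"z":0,"ax":0,"ay":0,"az":0},{"jaw":0,"x":0,"y":0,"z":0,"ax":0,"ay":0,"az":0},{"jaw":0,"x":0,"y":0,"z":0,"ax":0,"ay":0,"az":0},{"jaw":0,"x":0,"y":0,"z":0,"ax":0,"ay":0,"az":0},{"jaw":0,"x":0,"y":0,"z":0,"ax":0,"ay":0,"az":0}]' >/dev/null; python3 st.py
python3 -m inch '[{"jaw":0,"x":0,"y":0,"z":0.15,"ax":0,"ay":0,"az":0},{"jaw":0,"x":0,"y":0,"z":0.3,"ax":0,"ay":0,"az":0},{"jaw":0,"x":0,"y":0,"z":0.6,"ax":0,"ay":0,"az":0},{"jaw":0,"x":0,"y":0,"z":0.8,"ax":0,"ay":0,"az":0},{"jaw":0,"x":0,"y":0,"z":0.5,"ax":0,"ay":0,"az":0},{"jaw":0,"x":0,"y":0,"z":0,"ax":0,"ay":0,"az":0}]' >/dev/null; python3 st.py
python3 - <<'E'
from h import *
from station import *
im=capture('side')[:,:,::-1]
cv2.imwrite('pics/side11.png',im)
o=(190,150)
cv2.imwrite(f'pics/side11c.png',cv2.resize(im[o[1]:o[1]+150,o[0]:o[0]+190],None,fx=4,fy=4,interpolation=cv2.INTER_CUBIC))
E
```

```text
11.12 [ 0.4218 -0.3411  0.0501] zax [ 0.004 -0.001 -1.   ] yaw -75.2 w 0.987 F [0.8 0.1 0. ] J [-2.180e+01  2.220e+01 -2.170e+01 -1.000e-01 -4.580e+01  1.267e+02] [ -0.  -35.   14.6   3.2   0.   -0. ]
11.88 [ 0.4213 -0.3411  0.1985] zax [ 0.005 -0.002 -1.   ] yaw -75.2 w 0.997 F [-0.7 -0.1 -0.4] J [-21.8  13.4 -10.6   0.  -65.7 126.7] [ -0.  -31.7  19.1   4.2  -0.    0. ]
```

View pics/side11c.png

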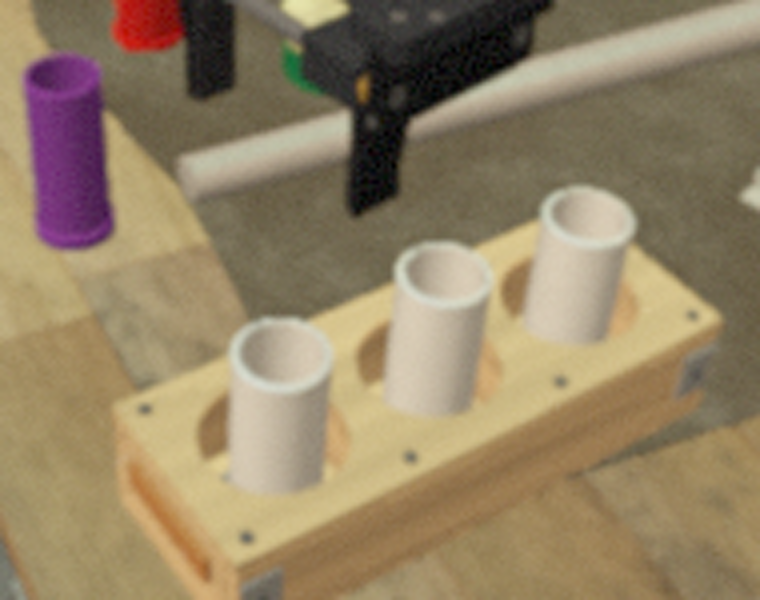

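View pics/side11.png

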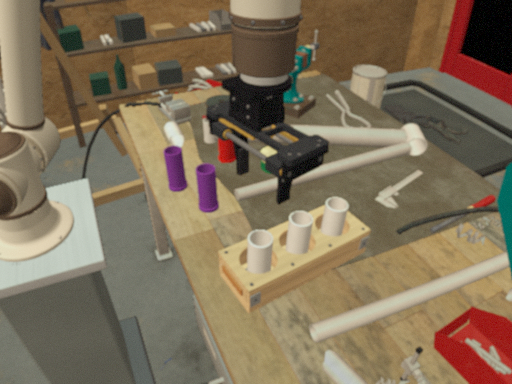

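The side view shows all three tubes upright at the same height. The new rim is at (281,355) in the crop, the other two haven't moved, the purple and red tubes are where they were, and the gripper is well clear. Handing in.

```bash
python3 -c "
from station import *
print(finish_job())"; python3 st.py
```

```text
the job is handed in; nothing more can be done
None
the job is handed in; nothing more can be done
```

The loose tube is standing in the crate's empty cell, the one nearest the robot, and I handed the job in at about 12 s of the 34 s allowed.

- **Seating:** contact came 8 mm above the height at which I had gripped it on the table, which matches the crate's floor. The highest force I read was about 16 N.
- **Last picture (side view):** the new tube is upright at the same height as the other two, which haven't moved. The purple and red tubes are untouched, and the open gripper is well clear of everything. I took no top view at the end, because the arm had blocked it over the crate.

**What disagreed:**
- **Tip height:** the side camera showed the fingertips about 36 mm higher than the reported tool position. Closing the jaws on air above the tube agreed with the camera, so I set the gripping height from the pictures.
- **Tracking:** a few moves fell short, and two of them left the tool tilted by about 2°. I corrected that before gripping and again before lowering.
- **Rejected call:** my first move command was refused for missing values and moved nothing.

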